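Close and lock a mortar cube into its drop-front carrier

ROBOT

A 7-joint arm with a two-finger parallel gripper is mounted at the origin on a cart in front of the work surface, level with it; the furniture and walls round the work are solid. World frame = base frame: x ahead of the robot, y to its left, z up, the work surface at z = 0. Lengths are in m, angles in rad, forces in N, time in s.
With the tool pointing down it reaches from about 0.4 to 0.9 m from the base axis. Payload 5.6 kg.
Tool frame: the origin (TCP) lies between the finger pads; the fingertips stand 25 mm ahead of it and the grasp point (between the pads) lies 6 mm ahead of it; z points along the fingers, y is the line along which they close (so a half turn about z gives the same grasp; the last joint's range is limited). The gripper opens to 92 mm and grips with 3 to 60 N. Pads are 20 mm wide; open, the fingers measure 128 mm over their backs; the gripper's body (75 mm by 189 mm) begins 69 mm behind the grasp point.
Start: joints at [1.179, 0.468, -0.012, 1.603, 0.006, 1.071, -0.056], TCP at [0.222, -0.611, 0.24] pointing down, gripper open.
Joint ranges: [-2.53, 2.53], [-0.31, 2.02], [-1.57, 1.55], [0.28, 2.44], [-1.29, 4.43], [0.15, 1.84], [-2.92, 2.92]. Speed limits (rad/s): [2.57, 2.57, 3.14, 3.14, 3.14, 3.14, 3.14].

INTERFACE

Orientations are given as [roll, pitch, yaw] about the fixed x, y, z axes, in that order (R = Rz(yaw) Ry(pitch) Rx(roll)).
In Python, from bench import manip, vision gives the robot as it stands.
- The arm moves only by the shell command python3 -m jog 'ROWS' [FORCE]. ROWS is JSON, a list of rows, each an object of numbers: "rx", "ry", "rz": the turn, a rotation vector about the tool's x, y, z in rad; "tx", "ty", "tz": the shift along the tool's x, y, z in cm; "jaw": the opening in per cent of the stroke, from 0 (shut) to 100 (fully open). In form: [{"rx": .., "ry": .., "rz": .., "tx": .., "ty": .., "tz": .., "jaw": ..}, ...]. A call has 1 to 5 rows; each row is the pose to reach, as a shift and turn from the pose commanded when the call began, along the tool's axes at that moment; what a row does not reach only later rows make up. A row lasts 1/8 s, in which the tool goes at most 62.5 mm and 10.7 degrees, less where a joint would pass 70% of its speed; a pose out of reach is approached as far as the arm can. A call with a gripper value outside its range is refused whole. The fingers move at their own pace and stop on an object; FORCE is the grip in N (left out, the last holds). Time passes only in rows, so rows that repeat a pose let the fingers close. It gives the time, the measured TCP pose, the force, the opening and the grip force at its end, in the units of the state.
- manip.state(): the state, without advancing time (a new reading comes with each control period).
- vision.get_image(name): name is "scene" or "top"; returns a dict with "img" (400x640x3 uint8, red, green, blue), "range_z" (400x640 float32, m along the optical axis (not along the pixel's ray), 0 where there is no reading), "mtx" (3x3 intrinsics, pixels), "origin" and "attitude" of the camera in the world. Camera axes: x right, y up, looking along -z (the intrinsics and any distortion apply to the point x, -y, -z); pixel columns grow to the right and rows downward; lengths in m; the calibration is good to about 2 mm. A picture is of the moment at which its call begins.
- manip.sign_off(): hands the job in; it is judged then, once.
The state is a dict: "clock": time; "joints": joint angles; "qvel": joint speeds; "joint_efforts": joint torques, N m; "tool_pos": TCP position; "tool_rot": TCP orientation; "wrist_force": force on the tool from outside, world axes, zero at the start; "torque": the same for the moment, N m; "finger_gap": opening from 0.0 (shut) to 1.0 (fully open); "grip_force": force on a finger pad.
Only numpy, scipy, OpenCV 4.12 (cv2) and the standard library are available. Lean on these libraries where they do the work, as an engineer would, in place of code of your own. Each camera call takes 0.05 s, during which the arm holds its last target. There are 200 camera calls.

TASK

Pack the loose mortar test cube for transport: stand it in the square pocket of the blue carrier and let go, then swing the carrier's open flap up past vertical and lower it gently onto the black-headed post - carry it all the way down, never let it drop shut. Then take the wooden tamper bar and, with its flat side lying along the yellow lock cap, press the cap fully home through the bar (not with the fingers), lay the bar flat back on the worktop and leave the jar, the beaker and the calibration bar where they are.

Things in the scene. Friction and masses are not known exactly. Their poses are not given: they have to be found in the camera images.
- carrier: Blue carrier fixed to the worktop, base plate 12 mm thick, x -20 to +190 mm, y -110 to +110 mm. Origin: on the worktop under the middle of the flap's hinge line, which is 30 mm up. x points level from the hinge across the pocket to the post, y runs along the hinge, z up. Two stop rods with rubber balls (x -37, y +-80 mm, 64 mm high) carry the open flap.
- pocket (a point): Centre of the square pocket's floor, at x 66 mm, y 0 of the carrier, 12 mm above the worktop; axes as the carrier. Inside 61 x 61 mm, sides along the carrier's axes, surrounded by a rim 5 mm thick and only 6 mm high.
- post_top (a point): Centre of the top of the post's black head, 36 mm (x) by 50 mm (y), at carrier x 156 mm, y 0, 180 mm above the worktop; axes as the carrier. The blue post below is 40 mm wide. The flap's tab comes to rest on it.
- flap (a joint): Flap angle, rad. 0 = closed, leaning 0.698 (40 degrees) past vertical towards carrier +x; 0.698 = upright; 1.45 = fully open (start), leaning to -x. Free edge at carrier x = 0.2 sin(0.698 - q), z = 0.03 + 0.2 cos(0.698 - q), m. Aluminium, 4 mm thick, 196 mm wide, 0.28 kg. Hinge almost free: it falls to the side it leans to, so it must be held back while it is lowered.
- edge_a (a point): On the flap's free edge at carrier y = +75 mm, middle of a red sleeve 11 mm thick, 50 mm long: a good place to push, or to straddle the edge between open fingers. Axes as the carrier when closed; they turn with the flap. In mid-edge a tab 44 mm wide sticks out 45 mm: level to +x when closed, upward beyond the edge when open.
- edge_b (a point): The same on the other side of the tab, at carrier y = -75 mm.
- lock_top (a point): Centre of the top of the yellow lock cap (16 mm in x by 40 mm in y) on the flap's tab; with the flap closed it points straight up, lies at carrier x 155 mm, y 0, and is 202 mm above the worktop (16 mm above the tab) before it is pressed.
- lock (a joint): How far the lock cap is pressed in, m: 0 = out (start), 0.008 = home. It moves against about 8 N and stays where it is left.
- cube_mid (a point): Centre of the loose grey-brown mortar cube, 51 mm a side, about 0.27 kg; axes square to its sides, z up.
- tamper_mid (a point): Centre of the plain wooden tamper bar, 150 mm (its y axis) x 25 mm (x) x 13 mm (z, up), 0.3 kg, lying flat on the worktop.
- gold_jar: Bystander: squat jar with a brass-coloured lid, 60 mm wide, 69 mm high; origin under its centre.
- beaker: Bystander: empty glass beaker, 81 mm wide, 125 mm high; origin under its centre.
- calibration_rod: Bystander: pale calibration bar, 48 mm thick, 100 mm long, lying; origin on its underside at the middle.
Mind the look-alikes: they are no part of the job. What is shaped like the part that bears cube_mid but green or red is not meant.

How it is judged:
By the outcome, as a careful person would: the job done as asked, in the order asked, and still so for the second after the job is handed in, with the robot touching nothing.
It also fails if it takes over 72 s, if anything falls off the work surface, if the arm or the gripper's body presses on something with over 40 N, if the wrist force passes 120 N, or if a joint passes its speed limit or range.

## Working session

There is one attempt and no reset: what is moved stays moved. The work goes in short steps, Python scripts to look and compute and a shell command to move; the robot and the scene stay as the last step left them, time stands still between calls to the robot, and variables do not carry over. Pictures are saved under pics/ and viewed, at most 10 in all, crops included, and the job is handed in when it is done.

```bash
mkdir -p pics; ls
cat > h.py <<'E'
import numpy as np,cv2
from bench import manip,vision
from scipy.spatial.transform import Rotation as R
def rot(a):
    a=np.array(a,float)
    if a.shape==(3,3): return a
    if a.size==4: print('quat',a)
    return R.from_euler('xyz',a).as_matrix()
def cloud(n):
    d=vision.get_image(n); z=d['range_z']; K=np.array(d['mtx'])
    v,u=np.mgrid[:400,:640]
    p=np.stack([(u-K[0,2])/K[0,0]*z,-(v-K[1,2])/K[1,1]*z,-z],-1)
    P=p@rot(d['attitude']).T+np.array(d['origin']); P[z==0]=np.nan
    return d,P
def tool(p,rpy=None):
    "shift (cm, tool axes) and rotvec from present pose to p,rpy"
    s=manip.state(); A=rot(s['tool_rot'])
    t=A.T@(np.array(p)-s['tool_pos'])*100
    r=R.from_matrix(A.T@rot(rpy)).as_rotvec() if rpy is not None else None
    return t.round(2),r
E
python3 - <<'E'
from h import *
print(manip.state())
for n in('scene','top'):
    d,P=cloud(n); print(n,d['mtx'],d['origin'],d['attitude'],[k for k in d])
    cv2.imwrite(f'pics/{n}0.png',d['img'][:,:,::-1]); np.save(n+'0.npy',P)
E
```

```text
pics
{'clock': 0.0, 'joints': array([ 1.17902736,  0.46837451, -0.01156793,  1.60360307,  0.00601079,
        1.07140655, -0.05628962]), 'qvel': array([ 0.00088027, -0.00054751,  0.00058309, -0.00088649, -0.0003403 ,
       -0.00124856,  0.00104322]), 'joint_efforts': array([ 2.89686868e-04, -5.20565450e+01, -1.27881841e-02, -2.43741399e+01,
       -5.69064275e-02,  1.73597981e-02,  1.52284365e-04]), 'tool_pos': array([ 0.22186398, -0.61039681,  0.23865055]), 'tool_rot': array([-3.13984117e+00,  1.48329155e-04,  3.48689428e-01]), 'wrist_force': array([0.03528837, 0.23451741, 0.30614395]), 'torque': array([0.01290067, 0.03799251, 0.01756457]), 'grip_force': 0.0, 'finger_gap': 1.000578877050651}
scene [[464.4912977    0.         309.60059317]
 [  0.         464.4912977  200.8858706 ]
 [  0.           0.           1.        ]] [-0.32267793  0.7126345   0.77008415] [ 1.06057262 -0.01362514 -2.23607371] ['img', 'range_z', 'mtx', 'origin', 'attitude']
top [[470.03292263   0.         320.67146019]
 [  0.         470.03292263 196.82666796]
 [  0.           0.           1.        ]] [0.28428833 0.01933727 1.55984365] [ 1.94970993e-01 -1.52286167e-03 -1.59722750e+00] ['img', 'range_z', 'mtx', 'origin', 'attitude']
```

View pics/scene0.png

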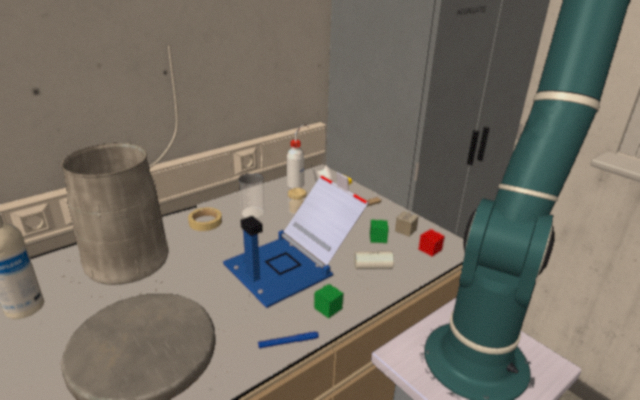

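View pics/top0.png

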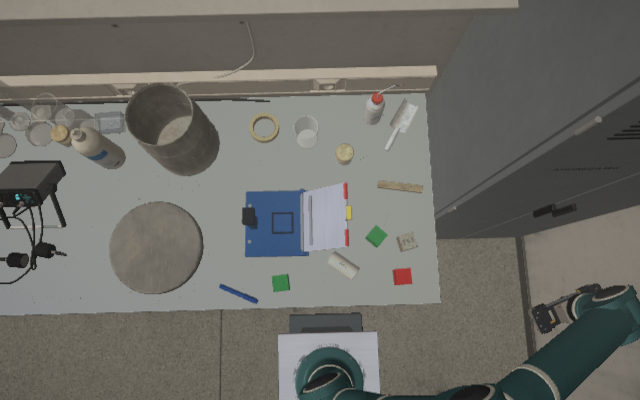

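Candidates for the cube in the top view: grey-brown (407,242), green (376,236) and (281,283), red (403,276). I choose (407,242). Candidates for the tamper: wood (400,186), blue bar (238,293), pale bar (343,264), scoop (402,122). I choose (400,186). The carrier is at (275,223) with the flap open to the right, and the post head at (249,216).

```bash
cat >> h.py <<'E'
def rect(P,mask):
    q=P[mask][:,:2]; q=q[~np.isnan(q).any(1)]
    return cv2.minAreaRect((q*1000).astype(np.float32))
def blob(m,u,v):
    n,l=cv2.connectedComponents(m.astype(np.uint8)); 
    return l==l[v,u]
E
python3 - <<'E'
from h import *
im=cv2.imread('pics/top0.png'); P=np.load('top0.npy'); Z=P[...,2]
cv2.imwrite('pics/crop.png',cv2.resize(im[120:300,210:440],None,fx=3,fy=3,interpolation=cv2.INTER_CUBIC))
def rep(n,m):
    r=rect(P,m); b=cv2.boxPoints(r); print(n,m.sum(),'z',np.nanmedian(Z[m]).round(4),np.nanmax(Z[m]).round(4),r,b.round(0).tolist())
rep('cube',blob((Z>.040)&(Z<.06),407,242))
rep('tamper',blob((Z>.007)&(Z<.02),400,186))
for n,u,v in(('jar',345,153),('beaker',306,122),('rod',343,264),('green',376,236),('red',403,276)): rep(n,blob(Z>.02,u,v))
hsv=cv2.cvtColor(im,cv2.COLOR_BGR2HSV)
blue=(abs(hsv[...,0].astype(int)-110)<12)&(hsv[...,1]>120)&(Z<.02)&(Z>.006)
rep('base',blob(blue,260,240)); 
rep('post',blob((Z>.165)&(Z<.2),249,216))
red=((hsv[...,0]<8)|(hsv[...,0]>172))&(hsv[...,1]>150)
for v0,v1 in((180,200),(225,250)):
    m=red.copy(); m[:v0]=0;m[v1:]=0;m[:,:335]=0;m[:,355:]=0; print('sleeve',np.nanmedian(P[m],0))
E
```

```text
cube 246 z 0.0504 0.0583 ((431.7174987792969, -265.9834289550781), (49.823543548583984, 51.29395294189453), 14.232388496398926) [[401.0, -247.0], [414.0, -297.0], [462.0, -285.0], [450.0, -235.0]]
tamper 303 z 0.0136 0.0198 ((621.022705078125, -257.55975341796875), (149.48890686035156, 26.911649703979492), 81.18708801269531) [[596.0, -329.0], [623.0, -333.0], [646.0, -186.0], [619.0, -182.0]]
jar 303 z 0.0683 0.0784 ((728.142578125, -73.2883529663086), (56.3083381652832, 59.26535415649414), 87.7494888305664) [[697.0, -100.0], [757.0, -103.0], [759.0, -46.0], [700.0, -44.0]]
beaker 514 z 0.0835 0.1317 ((798.7508544921875, 53.95867919921875), (77.26050567626953, 78.56145477294922), 88.50283813476562) [[758.0, 16.0], [837.0, 14.0], [839.0, 92.0], [760.0, 94.0]]
rod 463 z 0.0442 0.0556 ((361.5255432128906, -55.424835205078125), (99.03350830078125, 47.90315628051758), 54.06140899658203) [[313.0, -81.0], [352.0, -110.0], [410.0, -29.0], [371.0, -1.0]]
green 259 z 0.05 0.059 ((451.88568115234375, -167.28494262695312), (50.22247314453125, 50.3975944519043), 48.214229583740234) [[416.0, -169.0], [454.0, -203.0], [487.0, -165.0], [450.0, -132.0]]
red 278 z 0.0499 0.0601 ((320.3744201660156, -244.42184448242188), (50.374629974365234, 51.88174057006836), 2.951295852661133) [[294.0, -220.0], [297.0, -272.0], [347.0, -269.0], [344.0, -217.0]]
base 2588 z 0.0123 0.02 ((505.27911376953125, 169.8656768798828), (178.6750030517578, 214.4150390625), 89.57411193847656) [[397.0, 81.0], [612.0, 80.0], [613.0, 258.0], [399.0, 260.0]]
post 219 z 0.1799 0.1884 ((507.0867004394531, 228.29098510742188), (35.05044174194336, 50.10111999511719), 89.7481689453125) [[482.0, 211.0], [532.0, 211.0], [532.0, 246.0], [482.0, 246.0]]
sleeve [ 0.57248927 -0.06334749  0.1817415 ]
sleeve [ 0.43271674 -0.06210141  0.18199435]
```

View pics/crop.png

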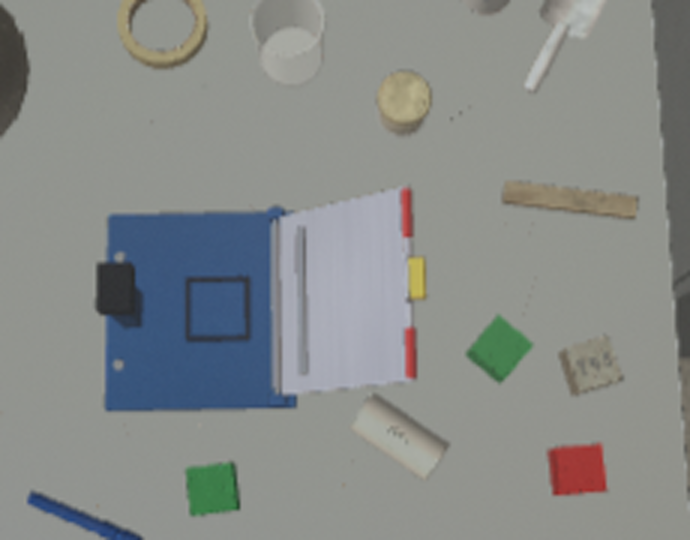

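The crop shows the grey-brown cube at (592,364), distinct from the green (500,348) and red (577,470) ones, and the plain wooden bar at (570,199).

Run:
```python
from h import *
im=cv2.imread('pics/top0.png'); P=np.load('top0.npy')
hsv=cv2.cvtColor(im,cv2.COLOR_BGR2HSV)
m=(hsv[...,2]<75); m[:208]=0;m[238:]=0;m[:,:268]=0;m[:,297:]=0
r=rect(P,m);print('rim',m.sum(),r,np.nanmedian(P[m][:,2]))
a=np.radians
for p,y in(((.30,-.32,.2),60),((.432,-.266,.12),104.2),((.432,-.266,.038),104.2)): print(tool(p,(np.pi,0,a(y))))
```

```text
rim 73 ((504.7816162109375, 139.0558624267578), (67.33573913574219, 67.22491455078125), 0.025847943499684334) 0.017400613332338333
(array([ 17.26, -24.62,   3.91]), array([-1.50601127e-03, -4.49241674e-04, -6.98478624e-01]))
(array([ 31.51, -25.18,  11.91]), array([-1.31697097e-03, -1.05546222e-03, -1.46991398e+00]))
(array([ 31.51, -25.16,  20.11]), array([-1.31697097e-03, -1.05546222e-03, -1.46991398e+00]))
```

```bash
python3 -m jog '[{"tx":4,"ty":-6,"tz":1,"rz":-0.17,"jaw":100},{"tx":8,"ty":-11,"tz":2,"rz":-0.34},{"tx":12,"ty":-16,"tz":3,"rz":-0.51},{"tx":15.5,"ty":-21,"tz":4,"rz":-0.65},{"tx":17.3,"ty":-24.6,"tz":4,"rz":-0.7}]' 40
python3 - <<'E'
from h import *
a=np.radians
for p,y in(((.432,-.266,.12),104.2),((.432,-.266,.038),104.2)): print(tool(p,(np.pi,0,a(y))))
E
```

```text
(array([ 31.51, -25.18,  11.91]), array([-1.31697097e-03, -1.05546222e-03, -1.46991398e+00]))
(array([ 31.51, -25.16,  20.11]), array([-1.31697097e-03, -1.05546222e-03, -1.46991398e+00]))invalid input at $[0]: expected keys rx, ry, rz, tx, ty, tz, jaw
```

```bash
python3 -m jog '[{"rx":0,"ry":0,"rz":-0.17,"tx":4,"ty":-6,"tz":1,"jaw":100},{"rx":0,"ry":0,"rz":-0.34,"tx":8,"ty":-11,"tz":2,"jaw":100},{"rx":0,"ry":0,"rz":-0.51,"tx":12,"ty":-16,"tz":3,"jaw":100},{"rx":0,"ry":0,"rz":-0.65,"tx":15.5,"ty":-21,"tz":4,"jaw":100},{"rx":0,"ry":0,"rz":-0.7,"tx":17.3,"ty":-24.6,"tz":4,"jaw":100}]' 40
python3 - <<'E'
from h import *
a=np.radians
for p,y in(((.432,-.266,.12),104.2),((.432,-.266,.038),104.2)): print(tool(p,(np.pi,0,a(y))))
E
```

```text
clock: 0.72
tool_pos: [0.3009, -0.3179, 0.1989]
tool_rot: [-3.14, -0.001, 1.052]
wrist_force: [0.5, 0.3, 0.1]
finger_gap: 0.995
grip_force: 0.0
(array([11.  ,  8.83,  7.88]), array([-0.00084874, -0.00100822, -0.76620105]))
(array([11.  ,  8.84, 16.08]), array([-0.00084874, -0.00100822, -0.76620105]))
```

```bash
python3 -m jog '[{"rx":0,"ry":0,"rz":-0.18,"tx":2.5,"ty":2,"tz":1.6,"jaw":100},{"rx":0,"ry":0,"rz":-0.36,"tx":5,"ty":4,"tz":3.2,"jaw":100},{"rx":0,"ry":0,"rz":-0.54,"tx":7.5,"ty":6,"tz":4.8,"jaw":100},{"rx":0,"ry":0,"rz":-0.7,"tx":9.5,"ty":7.6,"tz":6.5,"jaw":100},{"rx":0,"ry":0,"rz":-0.766,"tx":11,"ty":8.83,"tz":7.9,"jaw":100}]' 40
python3 -m jog '[{"rx":0,"ry":0,"rz":0,"tx":0,"ty":0,"tz":3,"jaw":100},{"rx":0,"ry":0,"rz":0,"tx":0,"ty":0,"tz":5.5,"jaw":100},{"rx":0,"ry":0,"rz":0,"tx":0,"ty":0,"tz":7.5,"jaw":100},{"rx":0,"ry":0,"rz":0,"tx":0,"ty":0,"tz":8.1,"jaw":100},{"rx":0,"ry":0,"rz":0,"tx":0,"ty":0,"tz":8.1,"jaw":100}]' 40
python3 -m jog '[{"rx":0,"ry":0,"rz":0,"tx":0,"ty":0,"tz":0,"jaw":40},{"rx":0,"ry":0,"rz":0,"tx":0,"ty":0,"tz":0,"jaw":40},{"rx":0,"ry":0,"rz":0,"tx":0,"ty":0,"tz":0,"jaw":40},{"rx":0,"ry":0,"rz":0,"tx":0,"ty":0,"tz":0,"jaw":40},{"rx":0,"ry":0,"rz":0,"tx":0,"ty":0,"tz":0,"jaw":40}]' 30
```

```text
clock: 1.35
tool_pos: [0.4327, -0.2685, 0.1196]
tool_rot: [-3.141, -0.001, 1.818]
wrist_force: [0.3, 0.3, 0.1]
finger_gap: 1.002
grip_force: 0.0
clock: 1.98
tool_pos: [0.432, -0.2692, 0.0395]
tool_rot: [-3.141, -0.0, 1.815]
wrist_force: [-0.2, -0.2, 0.4]
finger_gap: 0.997
grip_force: 0.0
clock: 2.6
tool_pos: [0.4321, -0.2694, 0.0398]
tool_rot: [3.141, 0.0, 1.815]
wrist_force: [-0.3, 0.5, 1.1]
finger_gap: 0.55
grip_force: 30.0
```

```bash
python3 -m jog '[{"rx":0,"ry":0,"rz":0,"tx":0,"ty":0,"tz":-5,"jaw":40},{"rx":0,"ry":0,"rz":0,"tx":0,"ty":0,"tz":-11,"jaw":40},{"rx":0,"ry":0,"rz":0,"tx":0,"ty":0,"tz":-17,"jaw":40},{"rx":0,"ry":0,"rz":0,"tx":0,"ty":0,"tz":-23,"jaw":40},{"rx":0,"ry":0,"rz":0,"tx":0,"ty":0,"tz":-28,"jaw":40}]' 30
python3 - <<'E'
from h import *
print(tool((.505,.136,.32),(np.pi,0,np.radians(89.8))))
E
```

```text
clock: 3.22
tool_pos: [0.4317, -0.269, 0.3216]
tool_rot: [3.141, 0.001, 1.815]
wrist_force: [0.9, 0.0, -3.5]
finger_gap: 0.552
grip_force: 30.0
(array([37.53, 16.9 ,  0.14]), array([0.0002904 , 0.00068159, 0.24751083]))
```

```bash
python3 -m jog '[{"rx":0,"ry":0,"rz":0,"tx":4.5,"ty":2,"tz":0,"jaw":40},{"rx":0,"ry":0,"rz":0.05,"tx":9.5,"ty":4.3,"tz":0,"jaw":40},{"rx":0,"ry":0,"rz":0.1,"tx":14.5,"ty":6.6,"tz":0,"jaw":40},{"rx":0,"ry":0,"rz":0.15,"tx":19.5,"ty":8.8,"tz":0,"jaw":40},{"rx":0,"ry":0,"rz":0.2,"tx":24.5,"ty":11,"tz":0,"jaw":40}]' 30
python3 -m jog '[{"rx":0,"ry":0,"rz":0.02,"tx":4,"ty":3,"tz":0,"jaw":40},{"rx":0,"ry":0,"rz":0.04,"tx":8,"ty":5,"tz":0,"jaw":40},{"rx":0,"ry":0,"rz":0.05,"tx":11,"ty":7,"tz":0,"jaw":40},{"rx":0,"ry":0,"rz":0.05,"tx":12,"ty":8,"tz":0,"jaw":40},{"rx":0,"ry":0,"rz":0.05,"tx":12,"ty":8,"tz":0,"jaw":40}]' 30
python3 - <<'E'
from h import *
print(tool((.505,.136,.1),(np.pi,0,np.radians(89.8))))
E
```

```text
clock: 3.85
tool_pos: [0.4791, -0.0034, 0.3191]
tool_rot: [-3.141, 0.001, 1.613]
wrist_force: [0.5, -0.1, -2.0]
finger_gap: 0.548
grip_force: 30.0
clock: 4.47
tool_pos: [0.5541, 0.1183, 0.3188]
tool_rot: [-3.14, 0.0, 1.566]
wrist_force: [0.0, -0.2, -3.0]
finger_gap: 0.55
grip_force: 30.0
(array([ 1.75, -4.88, 21.89]), array([-0.00168319,  0.00028079, -0.00175606]))
```

```bash
python3 -m jog '[{"rx":0,"ry":0,"rz":0,"tx":1.75,"ty":-3,"tz":1,"jaw":40},{"rx":0,"ry":0,"rz":0,"tx":1.75,"ty":-4.9,"tz":5,"jaw":40},{"rx":0,"ry":0,"rz":0,"tx":1.75,"ty":-4.9,"tz":11,"jaw":40},{"rx":0,"ry":0,"rz":0,"tx":1.75,"ty":-4.9,"tz":17,"jaw":40},{"rx":0,"ry":0,"rz":0,"tx":1.75,"ty":-4.9,"tz":21,"jaw":40}]' 30
python3 - <<'E'
from h import *
print(tool((.505,.136,.052),(np.pi,0,np.radians(89.8))))
d,P=cloud('top');cv2.imwrite('pics/a.png',cv2.resize(d['img'][170:280,220:370,::-1],None,fx=4,fy=4))
E
```

```text
clock: 5.1
tool_pos: [0.504, 0.1333, 0.1072]
tool_rot: [-3.139, 0.002, 1.562]
wrist_force: [0.4, 0.9, -2.1]
finger_gap: 0.55
grip_force: 30.0
(array([0.29, 0.11, 5.52]), array([-0.00265851,  0.00236302, -0.00507152]))
```

View pics/a.png

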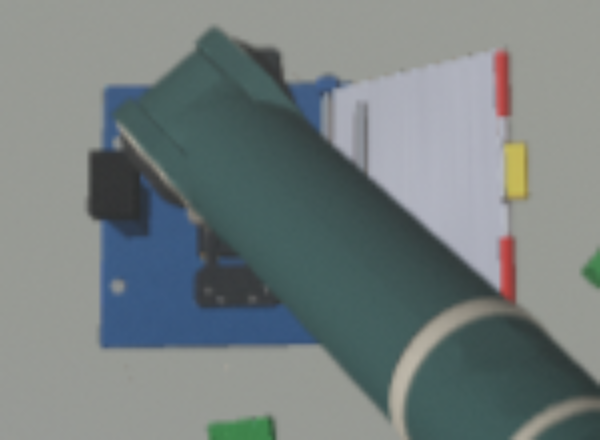

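The arm hides the pocket, but the post (110,185) and gripper line up and there is no contact. Lowering.

```bash
python3 -m jog '[{"rx":0,"ry":0,"rz":0,"tx":0.2,"ty":0.1,"tz":2,"jaw":40},{"rx":0,"ry":0,"rz":0,"tx":0.2,"ty":0.1,"tz":3.5,"jaw":40},{"rx":0,"ry":0,"rz":0,"tx":0.2,"ty":0.1,"tz":4.7,"jaw":40},{"rx":0,"ry":0,"rz":0,"tx":0.2,"ty":0.1,"tz":5.4,"jaw":40},{"rx":0,"ry":0,"rz":0,"tx":0.2,"ty":0.1,"tz":5.5,"jaw":40}]' 30
```

```text
clock: 5.78
tool_pos: [0.5064, 0.1383, 0.0545]
tool_rot: [-3.142, 0.0, 1.565]
wrist_force: [-0.2, 0.3, -2.7]
finger_gap: 0.552
grip_force: 30.0
```

```bash
python3 -m jog '[{"rx":0,"ry":0,"rz":0,"tx":-0.15,"ty":0.1,"tz":0.15,"jaw":40},{"rx":0,"ry":0,"rz":0,"tx":-0.15,"ty":0.1,"tz":0.3,"jaw":40},{"rx":0,"ry":0,"rz":0,"tx":-0.15,"ty":0.1,"tz":0.3,"jaw":40}]' 30
```

```text
clock: 6.15
tool_pos: [0.5076, 0.1367, 0.0518]
tool_rot: [3.141, -0.0, 1.565]
wrist_force: [0.2, -0.3, -1.8]
finger_gap: 0.552
grip_force: 30.0
```

```bash
python3 -m jog '[{"rx":0,"ry":0,"rz":0,"tx":0,"ty":-0.2,"tz":0,"jaw":40},{"rx":0,"ry":0,"rz":0,"tx":0,"ty":-0.2,"tz":0.15,"jaw":40},{"rx":0,"ry":0,"rz":0,"tx":0,"ty":-0.2,"tz":0.15,"jaw":40}]' 30
python3 -m jog '[{"rx":0,"ry":0,"rz":0,"tx":0,"ty":0,"tz":0,"jaw":75},{"rx":0,"ry":0,"rz":0,"tx":0,"ty":0,"tz":0,"jaw":75},{"rx":0,"ry":0,"rz":0,"tx":0,"ty":0,"tz":0,"jaw":75},{"rx":0,"ry":0,"rz":0,"tx":0,"ty":0,"tz":-2,"jaw":80},{"rx":0,"ry":0,"rz":0,"tx":0,"ty":0,"tz":-5,"jaw":80}]' 30
```

```text
clock: 6.52
tool_pos: [0.5055, 0.1368, 0.0517]
tool_rot: [3.141, 0.001, 1.565]
wrist_force: [-3.8, -2.4, 14.3]
finger_gap: 0.549
grip_force: 30.0
clock: 7.15
tool_pos: [0.5049, 0.1369, 0.1009]
tool_rot: [-3.14, -0.0, 1.565]
wrist_force: [0.6, 0.5, -0.2]
finger_gap: 0.8
grip_force: 0.0
```

```bash
python3 -m jog '[{"rx":0,"ry":0,"rz":0,"tx":0,"ty":0,"tz":-6,"jaw":80},{"rx":0,"ry":0,"rz":0,"tx":0,"ty":0,"tz":-12,"jaw":80},{"rx":0,"ry":0,"rz":0,"tx":0,"ty":0,"tz":-18,"jaw":80},{"rx":0,"ry":0,"rz":0,"tx":0,"ty":0,"tz":-23,"jaw":80},{"rx":0,"ry":0,"rz":-0.15,"tx":-3,"ty":2,"tz":-24,"jaw":60}]' 30
python3 -m jog '[{"rx":0,"ry":0,"rz":-0.17,"tx":-5,"ty":2,"tz":0,"jaw":30},{"rx":0,"ry":0,"rz":-0.35,"tx":-9,"ty":3,"tz":0,"jaw":30},{"rx":0,"ry":0,"rz":-0.52,"tx":-13,"ty":4,"tz":0,"jaw":30},{"rx":0,"ry":0,"rz":-0.7,"tx":-17,"ty":4,"tz":0,"jaw":30},{"rx":0,"ry":0,"rz":-0.88,"tx":-20,"ty":4,"tz":0,"jaw":30}]' 30
python3 -m jog '[{"rx":0,"ry":0,"rz":-0.17,"tx":0,"ty":0,"tz":0,"jaw":25},{"rx":0,"ry":0,"rz":-0.34,"tx":0,"ty":0,"tz":0,"jaw":25},{"rx":0,"ry":0,"rz":-0.5,"tx":0,"ty":0,"tz":0,"jaw":25},{"rx":0,"ry":0,"rz":-0.53,"tx":0,"ty":0,"tz":0,"jaw":25}]' 30
python3 - <<'E'
from h import *
print(manip.state()['joints'].round(2))
for t in(.4,.6): print(tool((.578,-.064-.06*np.sin(t),.176+.06*np.cos(t)),R.from_matrix(R.from_euler('xyz',(np.pi,0,np.pi)).as_matrix()@R.from_euler('x',-t).as_matrix()).as_euler('xyz')))
d,P=cloud('top');cv2.imwrite('pics/b.png',cv2.resize(d['img'][150:290,210:410,::-1],None,fx=3,fy=3))
im=d['img'];m=np.zeros((400,640),bool)
Z=P[...,2];print(rect(P,blob((Z>.055)&(Z<.072),283,222)))
E
```

```text
clock: 7.78
tool_pos: [0.5253, 0.1101, 0.3459]
tool_rot: [3.133, 0.0, 1.725]
wrist_force: [0.3, 0.4, -0.7]
finger_gap: 0.716
grip_force: 0.0
clock: 8.4
tool_pos: [0.5933, -0.0873, 0.3412]
tool_rot: [3.141, 0.001, 2.6]
wrist_force: [-1.3, -0.0, -0.0]
finger_gap: 0.3
grip_force: 0.0
clock: 8.9
tool_pos: [0.5932, -0.0854, 0.341]
tool_rot: [3.141, 0.001, 3.125]
wrist_force: [-1.0, 0.1, 0.4]
finger_gap: 0.252
grip_force: 0.0
[ 0.78  0.47 -0.97  1.57  0.4   1.31  1.32]
(array([ 1.53, -0.22, 10.98]), array([-0.39982615,  0.00391924, -0.01634754]))
(array([ 1.51, -1.27, 11.55]), array([-0.59982139,  0.00557817, -0.01600798]))
((505.69781494140625, 140.4857177734375), (48.8953742980957, 50.42131805419922), 88.92991638183594)
```

View pics/b.png

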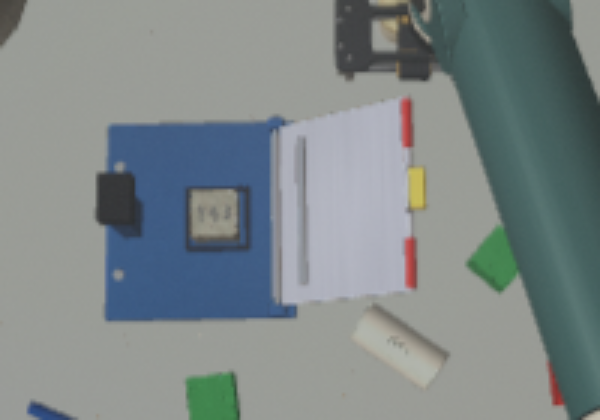

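The picture shows the cube standing inside the pocket rim (217,213), flap still open with sleeves at (407,122) and (410,262). Next: tilt and approach edge_b (the farther sleeve).

```bash
cat >> h.py <<'E'
def edgepose(q,d=.010,k=.66):
    l=.698-q; t=-k*l
    e=np.array([.578,.0727+.2*np.sin(l),.03+.2*np.cos(l)])
    z=np.array([0,np.sin(t),-np.cos(t)])
    A=R.from_euler('xyz',(np.pi,0,np.pi)).as_matrix()@R.from_euler('x',-t).as_matrix()
    return e-d*z,R.from_matrix(A).as_euler('xyz')
def show(qs,**k):
    for q in qs:
        t,r=tool(*edgepose(q,**k)); print(q,'r',r.round(3),'t',t)
E
python3 -c "
from h import *
show([1.45],d=.06)"
python3 -m jog '[{"rx":-0.15,"ry":0,"rz":-0.016,"tx":1.5,"ty":0,"tz":2.5,"jaw":25},{"rx":-0.3,"ry":0,"rz":-0.016,"tx":1.5,"ty":-0.2,"tz":5,"jaw":25},{"rx":-0.4,"ry":0,"rz":-0.016,"tx":1.5,"ty":-0.5,"tz":8,"jaw":25},{"rx":-0.5,"ry":0,"rz":-0.016,"tx":1.5,"ty":-0.7,"tz":11,"jaw":25},{"rx":-0.5,"ry":0,"rz":-0.016,"tx":1.5,"ty":-0.7,"tz":11.2,"jaw":25}]' 30
python3 -c "
from h import *
s=manip.state();print(s['joints'].round(2))
show([1.45],d=.06);show([1.45],d=.03);show([1.45])"
```

```text
1.45 r [-0.496  0.005 -0.016] t [ 1.52 -0.73 11.2 ]
clock: 9.57
tool_pos: [0.577, -0.0948, 0.2251]
tool_rot: [2.64, -0.002, 3.135]
wrist_force: [0.5, -0.7, -0.4]
finger_gap: 0.247
grip_force: 0.0
[ 1.05  0.75 -1.05  1.66  0.15  1.11  1.61]
1.45 r [ 0.006  0.001 -0.007] t [-0.1   0.38 -0.22]
1.45 r [ 0.006  0.001 -0.007] t [-0.09  0.36  2.78]
1.45 r [ 0.006  0.001 -0.007] t [-0.09  0.35  4.78]
```

```bash
python3 -m jog '[{"rx":0,"ry":0,"rz":0,"tx":0,"ty":0.35,"tz":0,"jaw":32},{"rx":0,"ry":0,"rz":0,"tx":0,"ty":0.35,"tz":1.5,"jaw":32},{"rx":0,"ry":0,"rz":0,"tx":0,"ty":0.35,"tz":3,"jaw":32},{"rx":0,"ry":0,"rz":0,"tx":0,"ty":0.35,"tz":4,"jaw":32},{"rx":0,"ry":0,"rz":0,"tx":0,"ty":0.35,"tz":4.8,"jaw":32}]' 10
python3 -c "
from h import *
s=manip.state();print(s['joints'].round(2))
show([1.45,1.35,1.25,1.15,1.05,.95])
d,P=cloud('scene');cv2.imwrite('pics/c.png',cv2.resize(d['img'][150:310,220:420,::-1],None,fx=3,fy=3))"
```

```text
clock: 10.2
tool_pos: [0.5784, -0.0656, 0.187]
tool_rot: [2.642, 0.004, 3.141]
wrist_force: [0.7, -0.0, -0.3]
finger_gap: 0.321
grip_force: 0.0
[ 1.    0.78 -1.03  1.72  0.18  1.02  1.58]
1.45 r [0.003 0.003 0.001] t [ 0.04 -0.38  0.04]
1.35 r [0.069 0.004 0.001] t [ 0.04  1.65 -0.36]
1.25 r [0.135 0.004 0.001] t [ 0.04  3.7  -0.56]
1.15 r [0.201 0.004 0.001] t [ 0.03  5.77 -0.55]
1.05 r [0.267 0.004 0.001] t [ 0.03  7.82 -0.34]
0.95 r [0.333 0.004 0.   ] t [0.03 9.84 0.07]
```

View pics/c.png

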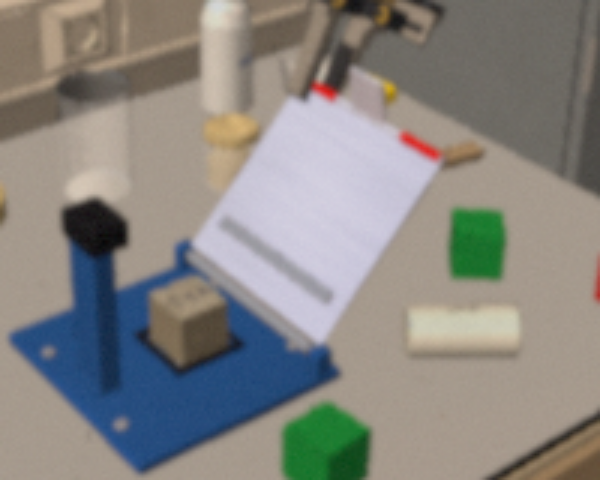

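The fingers straddle the far red sleeve (325,90); the cube sits in its pocket (190,320). Swinging up.

```bash
python3 -m jog '[{"rx":0,"ry":0,"rz":0,"tx":0,"ty":-0.2,"tz":0,"jaw":25},{"rx":0.035,"ry":0,"rz":0,"tx":0,"ty":0.7,"tz":-0.2,"jaw":22},{"rx":0.07,"ry":0,"rz":0,"tx":0,"ty":1.7,"tz":-0.36,"jaw":22},{"rx":0.135,"ry":0,"rz":0,"tx":0,"ty":3.7,"tz":-0.56,"jaw":22},{"rx":0.2,"ry":0,"rz":0,"tx":0,"ty":5.7,"tz":-0.55,"jaw":22}]' 10
python3 -c "
from h import *
s=manip.state();print(s['joints'].round(2))
show([1.15,1.05,.95,.85,.75,.65])"
```

```text
clock: 10.88
tool_pos: [0.5789, -0.0179, 0.2214]
tool_rot: [2.846, 0.006, 3.14]
wrist_force: [0.2, -1.2, -0.1]
finger_gap: 0.219
grip_force: 0.5
[ 0.84  0.62 -0.99  1.75  0.25  1.01  1.39]
1.15 r [-0.002  0.006  0.   ] t [ 0.09 -0.03  0.19]
1.05 r [0.064 0.006 0.   ] t [ 0.09  2.02 -0.02]
0.95 r [ 0.13   0.006 -0.   ] t [ 0.09  4.09 -0.03]
0.85 r [ 0.196  0.006 -0.   ] t [0.09 6.14 0.17]
0.75 r [ 0.262  0.006 -0.   ] t [0.09 8.17 0.57]
0.65 r [ 0.328  0.006 -0.001] t [ 0.09 10.15  1.17]
```

```bash
python3 -m jog '[{"rx":0.064,"ry":0,"rz":0,"tx":0,"ty":2,"tz":0,"jaw":22},{"rx":0.13,"ry":0,"rz":0,"tx":0,"ty":4,"tz":0,"jaw":22},{"rx":0.18,"ry":0,"rz":0,"tx":0,"ty":5.6,"tz":0.2,"jaw":20},{"rx":0.22,"ry":0,"rz":0,"tx":0,"ty":6.8,"tz":0.35,"jaw":18},{"rx":0.26,"ry":0,"rz":0,"tx":0,"ty":8,"tz":0.6,"jaw":17}]' 10
python3 -c "
from h import *
s=manip.state();print(s['joints'].round(2))
show([.75,.65,.6,.55,.5,.45])"
```

```text
clock: 11.5
tool_pos: [0.5784, 0.0615, 0.2394]
tool_rot: [3.104, 0.007, -3.141]
wrist_force: [-0.3, -0.6, -0.9]
finger_gap: 0.168
grip_force: 0.1
[ 0.52  0.51 -0.88  1.74  0.41  1.08  1.08]
0.75 r [0.003 0.007 0.001] t [ 0.04  0.05 -0.03]
0.65 r [0.069 0.007 0.   ] t [0.04 2.11 0.04]
0.6 r [0.102 0.007 0.   ] t [0.04 3.14 0.15]
0.55 r [0.135 0.007 0.   ] t [0.04 4.16 0.32]
0.5 r [0.168 0.007 0.   ] t [0.04 5.17 0.53]
0.45 r [ 0.201  0.007 -0.   ] t [0.04 6.17 0.79]
```

```bash
python3 -m jog '[{"rx":0.035,"ry":0,"rz":0,"tx":0,"ty":1,"tz":0,"jaw":17},{"rx":0.069,"ry":0,"rz":0,"tx":0,"ty":2,"tz":0.04,"jaw":17},{"rx":0.102,"ry":0,"rz":0,"tx":0,"ty":3.1,"tz":0.15,"jaw":17},{"rx":0.135,"ry":0,"rz":0,"tx":0,"ty":4.15,"tz":0.3,"jaw":17},{"rx":0.168,"ry":0,"rz":0,"tx":0,"ty":5.15,"tz":0.53,"jaw":18}]' 10
python3 -c "
from h import *
s=manip.state();print(s['joints'].round(2))
show([.5,.45,.4,.35,.3,.25])"
```

```text
clock: 12.12
tool_pos: [0.5783, 0.1134, 0.236]
tool_rot: [-3.013, 0.007, -3.141]
wrist_force: [0.5, 0.3, -1.0]
finger_gap: 0.181
grip_force: 0.2
[ 0.28  0.52 -0.81  1.71  0.54  1.17  0.86]
0.5 r [ 0.002  0.007 -0.   ] t [ 0.03 -0.01 -0.  ]
0.45 r [ 0.035  0.007 -0.   ] t [0.03 1.02 0.09]
0.4 r [ 0.068  0.007 -0.001] t [0.03 2.04 0.24]
0.35 r [ 0.101  0.007 -0.001] t [0.03 3.06 0.44]
0.3 r [ 0.134  0.007 -0.001] t [0.03 4.06 0.68]
0.25 r [ 0.167  0.007 -0.001] t [0.03 5.05 0.98]
```

```bash
python3 -m jog '[{"rx":0.035,"ry":0,"rz":0,"tx":0,"ty":1,"tz":0.1,"jaw":18},{"rx":0.068,"ry":0,"rz":0,"tx":0,"ty":2,"tz":0.24,"jaw":19},{"rx":0.1,"ry":0,"rz":0,"tx":0,"ty":3,"tz":0.44,"jaw":20},{"rx":0.134,"ry":0,"rz":0,"tx":0,"ty":4,"tz":0.68,"jaw":20},{"rx":0.167,"ry":0,"rz":0,"tx":0,"ty":5,"tz":0.98,"jaw":20}]' 10
python3 -c "
from h import *
s=manip.state();print(s['joints'].round(2))
show([.25,.2,.15,.1,.06,.03,0])"
```

```text
clock: 12.75
tool_pos: [0.5784, 0.1619, 0.2197]
tool_rot: [-2.847, 0.007, -3.141]
wrist_force: [-0.2, 0.6, -1.1]
finger_gap: 0.201
grip_force: 0.3
[ 0.06  0.59 -0.74  1.65  0.66  1.29  0.68]
0.25 r [ 0.001  0.007 -0.002] t [ 0.04  0.03 -0.02]
0.2 r [ 0.034  0.007 -0.002] t [0.04 1.05 0.16]
0.15 r [ 0.067  0.007 -0.002] t [0.04 2.06 0.39]
0.1 r [ 0.1    0.007 -0.002] t [0.05 3.05 0.66]
0.06 r [ 0.126  0.007 -0.002] t [0.05 3.84 0.92]
0.03 r [ 0.146  0.007 -0.002] t [0.05 4.42 1.13]
0 r [ 0.166  0.007 -0.002] t [0.05 4.99 1.36]
```

```bash
python3 -m jog '[{"rx":0.034,"ry":0,"rz":0,"tx":0,"ty":1,"tz":0.16,"jaw":20},{"rx":0.067,"ry":0,"rz":0,"tx":0,"ty":2,"tz":0.39,"jaw":20},{"rx":0.1,"ry":0,"rz":0,"tx":0,"ty":2.8,"tz":0.6,"jaw":20},{"rx":0.115,"ry":0,"rz":0,"tx":0,"ty":3.3,"tz":0.75,"jaw":20},{"rx":0.126,"ry":0,"rz":0,"tx":0,"ty":3.7,"tz":0.9,"jaw":20}]' 10
python3 -m jog '[{"rx":0.007,"ry":0,"rz":0,"tx":0,"ty":0.2,"tz":0.08,"jaw":20},{"rx":0.014,"ry":0,"rz":0,"tx":0,"ty":0.4,"tz":0.15,"jaw":20},{"rx":0.02,"ry":0,"rz":0,"tx":0,"ty":0.6,"tz":0.22,"jaw":20},{"rx":0.027,"ry":0,"rz":0,"tx":0,"ty":0.8,"tz":0.3,"jaw":20},{"rx":0.034,"ry":0,"rz":0,"tx":0,"ty":1,"tz":0.37,"jaw":20}]' 10
python3 -c "
from h import *
show([0])
d,P=cloud('scene');cv2.imwrite('pics/d.png',cv2.resize(d['img'][150:310,180:380,::-1],None,fx=3,fy=3))
d,P=cloud('top');cv2.imwrite('pics/d2.png',d['img'][:,:,::-1]);np.save('d2.npy',P)"
```

```text
clock: 13.38
tool_pos: [0.5787, 0.193, 0.1992]
tool_rot: [-2.721, 0.004, 3.141]
wrist_force: [-0.7, 2.0, 1.4]
finger_gap: 0.197
grip_force: 0.7
clock: 14.0
tool_pos: [0.5791, 0.1998, 0.1914]
tool_rot: [-2.686, 0.004, 3.14]
wrist_force: [-0.2, 2.4, 0.8]
finger_gap: 0.202
grip_force: 0.8
0 r [ 0.005  0.003 -0.003] t [ 0.11  0.5  -0.33]
```

View pics/d.png

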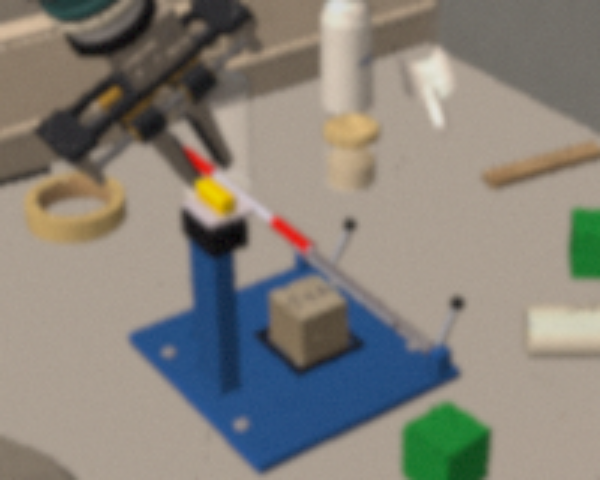

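Tab at (215,190) is almost on the black head, and the flap is still resting on the finger. Carrying on down.

```bash
python3 -m jog '[{"rx":0,"ry":0,"rz":0,"tx":0,"ty":0.15,"tz":0.03,"jaw":20},{"rx":0,"ry":0,"rz":0,"tx":0,"ty":0.3,"tz":0.06,"jaw":20},{"rx":0,"ry":0,"rz":0,"tx":0,"ty":0.3,"tz":0.06,"jaw":20}]' 10
python3 -m jog '[{"rx":0,"ry":0,"rz":0,"tx":0,"ty":0.15,"tz":0.03,"jaw":20},{"rx":0,"ry":0,"rz":0,"tx":0,"ty":0.3,"tz":0.06,"jaw":20},{"rx":0,"ry":0,"rz":0,"tx":0,"ty":0.3,"tz":0.06,"jaw":20}]' 10
python3 - <<'E'
from h import *
for n in('top','scene'):
    d,P=cloud(n);im=d['img'];hsv=cv2.cvtColor(im,cv2.COLOR_RGB2HSV)
    m=(abs(hsv[...,0].astype(int)-27)<5)&(hsv[...,1]>170)&(P[...,2]>.17)&(P[...,2]<.26)&(abs(P[...,0]-.505)<.05)&(abs(P[...,1]-.22)<.05)
    print(n,m.sum(),np.nanmedian(P[m],0),np.nanmax(P[m][:,2]) if m.any() else 0)
    m=((hsv[...,0]<8)|(hsv[...,0]>172))&(hsv[...,1]>150)&(P[...,2]>.12)&(P[...,0]<.5)&(P[...,1]>0)
    print('sleeve a',m.sum(),np.nanmedian(P[m],0))
E
```

```text
clock: 14.48
tool_pos: [0.5789, 0.2016, 0.1895]
tool_rot: [-2.686, 0.004, 3.14]
wrist_force: [-0.7, -0.8, 0.5]
finger_gap: 0.2
grip_force: 0.0
clock: 14.85
tool_pos: [0.5789, 0.2047, 0.1877]
tool_rot: [-2.686, 0.004, 3.14]
wrist_force: [-0.8, -0.3, -1.1]
finger_gap: 0.201
grip_force: 0.0
top 0 [nan nan nan] 0
sleeve a 11 [0.41959251 0.20185718 0.18811358]
scene 80 [0.49984423 0.23519272 0.20142122] 0.2060011080483114
sleeve a 50 [0.43504354 0.2077287  0.18900338]
  return np.nanmean(a, axis, out=out, keepdims=keepdims)
```

```bash
python3 -m jog '[{"rx":0,"ry":0,"rz":0,"tx":0,"ty":-0.2,"tz":0,"jaw":28},{"rx":0,"ry":0,"rz":0,"tx":0,"ty":-0.2,"tz":-1,"jaw":28},{"rx":0,"ry":0,"rz":0,"tx":0,"ty":-0.2,"tz":-3,"jaw":28},{"rx":0,"ry":0,"rz":0,"tx":0,"ty":-0.2,"tz":-6,"jaw":28},{"rx":0,"ry":0,"rz":0,"tx":0,"ty":-0.2,"tz":-10,"jaw":28}]' 10
python3 - <<'E'
from h import *
for p,y in(((.60,.1,.30),120),((.621,-.2575,.15),81.1)): print(tool(p,(np.pi,0,np.radians(y))))
d,P=cloud('top')
Z=P[...,2];print(Z[216,249],np.nanmax(Z[205:230,240:262]))
hsv=cv2.cvtColor(d['img'],cv2.COLOR_RGB2HSV)
m=(abs(hsv[...,0].astype(int)-27)<5)&(hsv[...,1]>170)&(Z>.17)&(Z<.26)&(abs(P[...,0]-.505)<.05)&(abs(P[...,1]-.22)<.05)
print(m.sum(),rect(P,m) if m.sum()>5 else 0,np.nanmedian(P[m],0))
E
```

```text
clock: 15.58
tool_pos: [0.5785, 0.2475, 0.2802]
tool_rot: [-2.687, 0.004, 3.14]
wrist_force: [0.1, 0.8, 0.2]
finger_gap: 0.281
grip_force: 0.0
(array([ -2.18, -14.11,   4.71]), array([-0.41046055,  0.24090323,  1.02615048]))
(array([ -4.28, -39.63,  33.9 ]), array([-0.33232696,  0.39407939,  1.69076044]))
0.7050754988612388 0.7191224060680435
0 0 [nan nan nan]
  return np.nanmean(a, axis, out=out, keepdims=keepdims)
```

```bash
python3 -m jog '[{"rx":-0.15,"ry":0,"rz":0,"tx":0,"ty":-1.5,"tz":-3,"jaw":28},{"rx":-0.3,"ry":0,"rz":0,"tx":-0.5,"ty":-4,"tz":-4,"jaw":40},{"rx":-0.455,"ry":0,"rz":0,"tx":-1,"ty":-7.5,"tz":-4,"jaw":50},{"rx":-0.455,"ry":0,"rz":0,"tx":-1.5,"ty":-12,"tz":-2,"jaw":50},{"rx":-0.455,"ry":0,"rz":0,"tx":-2,"ty":-17,"tz":0,"jaw":50}]' 10
python3 - <<'E'
from h import *
for p,y in(((.621,-.2575,.15),81.1),): print(tool(p,(np.pi,0,np.radians(y))))
E
```

```text
clock: 16.25
tool_pos: [0.5982, 0.0931, 0.3551]
tool_rot: [3.141, 0.006, 3.141]
wrist_force: [0.2, -0.4, 0.1]
finger_gap: 0.501
grip_force: 0.0
(array([ -2.18, -35.06,  20.52]), array([0.0052875 , 0.0043664 , 1.72556373]))
```

```bash
python3 -m jog '[{"rx":0,"ry":0,"rz":0.17,"tx":0,"ty":-3.5,"tz":1,"jaw":50},{"rx":0,"ry":0,"rz":0.34,"tx":-0.5,"ty":-7,"tz":2,"jaw":50},{"rx":0,"ry":0,"rz":0.51,"tx":-1,"ty":-10.5,"tz":3,"jaw":50},{"rx":0,"ry":0,"rz":0.68,"tx":-1.5,"ty":-14,"tz":4,"jaw":50},{"rx":0,"ry":0,"rz":0.85,"tx":-2.2,"ty":-18,"tz":6,"jaw":50}]' 10
python3 - <<'E'
from h import *
for p,y in(((.621,-.2575,.15),81.1),): print(tool(p,(np.pi,0,np.radians(y))))
E
```

```text
clock: 16.88
tool_pos: [0.6211, -0.0857, 0.2954]
tool_rot: [3.136, 0.005, 2.287]
wrist_force: [0.5, 0.9, 0.2]
finger_gap: 0.5
grip_force: 0.0
(array([-12.87, -11.36,  14.55]), array([0.00747619, 0.00254121, 0.87120075]))
```

```bash
python3 -m jog '[{"rx":0,"ry":0,"rz":0.18,"tx":-3,"ty":-2.7,"tz":2,"jaw":50},{"rx":0,"ry":0,"rz":0.36,"tx":-6,"ty":-5.4,"tz":5,"jaw":50},{"rx":0,"ry":0,"rz":0.54,"tx":-9,"ty":-8,"tz":8,"jaw":50},{"rx":0,"ry":0,"rz":0.72,"tx":-12,"ty":-10.6,"tz":12,"jaw":50},{"rx":0,"ry":0,"rz":0.87,"tx":-12.9,"ty":-11.4,"tz":14.5,"jaw":50}]' 10
python3 -m jog '[{"rx":0,"ry":0,"rz":0,"tx":0,"ty":0,"tz":0,"jaw":50}]' 10
python3 - <<'E'
from h import *
for p,y in(((.621,-.2575,.028),81.1),): print(tool(p,(np.pi,0,np.radians(y))))
d,P=cloud('top');Z=P[...,2]
m=(Z>.007)&(Z<.02)&(P[...,0]>.58)&(P[...,0]<.66)&(P[...,1]>-.345)&(P[...,1]<-.17)
print(m.sum(),rect(P,m))
E
```

```text
clock: 17.5
tool_pos: [0.6193, -0.2612, 0.1475]
tool_rot: [3.138, 0.001, 1.412]
wrist_force: [-0.5, 0.2, -0.4]
finger_gap: 0.498
grip_force: 0.0
clock: 17.62
tool_pos: [0.6191, -0.2584, 0.1472]
tool_rot: [3.141, -0.001, 1.421]
wrist_force: [-0.1, 0.1, 0.3]
finger_gap: 0.502
grip_force: 0.0
(array([ 0.1 ,  0.16, 11.92]), array([ 0.0009493 , -0.00092458,  0.00538315]))
166 ((628.3031616210938, -243.52731323242188), (61.61708068847656, 127.5474853515625), 4.005980491638184)
```

```bash
python3 -m jog '[{"rx":0,"ry":0,"rz":0,"tx":0.1,"ty":0.15,"tz":4,"jaw":50},{"rx":0,"ry":0,"rz":0,"tx":0.1,"ty":0.15,"tz":8,"jaw":50},{"rx":0,"ry":0,"rz":0,"tx":0.1,"ty":0.15,"tz":10.5,"jaw":50},{"rx":0,"ry":0,"rz":0,"tx":0.1,"ty":0.15,"tz":11.7,"jaw":50},{"rx":0,"ry":0,"rz":0,"tx":0.1,"ty":0.15,"tz":11.8,"jaw":50}]' 10
python3 -m jog '[{"rx":0,"ry":0,"rz":0,"tx":0,"ty":0,"tz":0,"jaw":50}]' 10
```

```text
clock: 18.3
tool_pos: [0.623, -0.2565, 0.0314]
tool_rot: [3.136, -0.001, 1.422]
wrist_force: [0.2, -0.3, -0.0]
finger_gap: 0.497
grip_force: 0.0
clock: 18.42
tool_pos: [0.6232, -0.2573, 0.0321]
tool_rot: [3.135, -0.0, 1.421]
wrist_force: [-0.2, 0.7, -1.0]
finger_gap: 0.499
grip_force: 0.0
```

```bash
python3 -m jog '[{"rx":0,"ry":0,"rz":0,"tx":0,"ty":-0.1,"tz":0.2,"jaw":50},{"rx":0,"ry":0,"rz":0,"tx":0,"ty":-0.2,"tz":0.4,"jaw":50},{"rx":0,"ry":0,"rz":0,"tx":0,"ty":-0.2,"tz":0.4,"jaw":50}]' 10
python3 -m jog '[{"rx":0,"ry":0,"rz":0,"tx":0,"ty":0,"tz":0,"jaw":20},{"rx":0,"ry":0,"rz":0,"tx":0,"ty":0,"tz":0,"jaw":20},{"rx":0,"ry":0,"rz":0,"tx":0,"ty":0,"tz":0,"jaw":20},{"rx":0,"ry":0,"rz":0,"tx":0,"ty":0,"tz":0,"jaw":20}]' 45
```

```text
clock: 18.8
tool_pos: [0.6198, -0.2572, 0.0263]
tool_rot: [3.138, -0.0, 1.42]
wrist_force: [-0.4, -0.2, 0.3]
finger_gap: 0.503
grip_force: 0.0
clock: 19.3
tool_pos: [0.6201, -0.2571, 0.0264]
tool_rot: [3.138, -0.001, 1.42]
wrist_force: [-0.4, -0.9, -1.4]
finger_gap: 0.267
grip_force: 45.0
```

```bash
python3 -m jog '[{"rx":0,"ry":0,"rz":0,"tx":0,"ty":0,"tz":-4,"jaw":20},{"rx":0,"ry":0,"rz":0,"tx":0,"ty":0,"tz":-10,"jaw":20},{"rx":0,"ry":0,"rz":0,"tx":0,"ty":0,"tz":-16,"jaw":20},{"rx":0,"ry":0,"rz":0,"tx":0,"ty":0,"tz":-22,"jaw":20},{"rx":0,"ry":0,"rz":-0.1,"tx":2,"ty":0,"tz":-28,"jaw":20}]' 45
python3 - <<'E'
from h import *
for p,y in(((.58,0,.32),140),((.506,.228,.30),180),): print(tool(p,(np.pi,0,np.radians(y))))
E
```

```text
clock: 19.92
tool_pos: [0.6206, -0.2394, 0.3068]
tool_rot: [3.139, 0.001, 1.519]
wrist_force: [1.2, -0.5, -2.7]
finger_gap: 0.266
grip_force: 45.0
(array([23.7 , -5.29, -1.36]), array([ 0.00155729,  0.00200715, -0.92425735]))
(array([ 46.09, -13.86,   0.6 ]), array([ 8.38507158e-04,  2.61059018e-03, -1.62238863e+00]))
```

```bash
python3 -m jog '[{"rx":0,"ry":0,"rz":-0.17,"tx":4.5,"ty":-1.2,"tz":-0.3,"jaw":20},{"rx":0,"ry":0,"rz":-0.34,"tx":9,"ty":-2.4,"tz":-0.6,"jaw":20},{"rx":0,"ry":0,"rz":-0.51,"tx":13.5,"ty":-3.6,"tz":-1,"jaw":20},{"rx":0,"ry":0,"rz":-0.68,"tx":18,"ty":-4.8,"tz":-1.3,"jaw":20},{"rx":0,"ry":0,"rz":-0.85,"tx":22.5,"ty":-6,"tz":-1.3,"jaw":20}]' 45
python3 - <<'E'
from h import *
for p,y in(((.506,.228,.30),180),): print(tool(p,(np.pi,0,np.radians(y))))
E
```

```text
clock: 20.55
tool_pos: [0.5724, -0.0084, 0.3181]
tool_rot: [3.14, 0.002, 2.376]
wrist_force: [0.2, -0.0, -2.6]
finger_gap: 0.266
grip_force: 45.0
(array([21.18, 12.44,  1.78]), array([ 0.00078084,  0.00306317, -0.76596447]))
```

```bash
python3 -m jog '[{"rx":0,"ry":0,"rz":-0.17,"tx":4.2,"ty":2.5,"tz":0,"jaw":20},{"rx":0,"ry":0,"rz":-0.34,"tx":8.4,"ty":5,"tz":0,"jaw":20},{"rx":0,"ry":0,"rz":-0.51,"tx":12.6,"ty":7.5,"tz":0,"jaw":20},{"rx":0,"ry":0,"rz":-0.68,"tx":17,"ty":10,"tz":0.5,"jaw":20},{"rx":0,"ry":0,"rz":-0.766,"tx":21.2,"ty":12.4,"tz":1.2,"jaw":20}]' 45
python3 -m jog '[{"rx":0,"ry":0,"rz":0,"tx":0,"ty":0,"tz":0,"jaw":20}]' 45
python3 - <<'E'
from h import *
for p,y in(((.506,.228,.24),180),): print(tool(p,(np.pi,0,np.radians(y))),manip.state()['joints'].round(2))
d,P=cloud('scene');cv2.imwrite('pics/e.png',cv2.resize(d['img'][130:290,170:370,::-1],None,fx=3,fy=3));np.save('e.npy',P)
E
```

```text
clock: 21.18
tool_pos: [0.5069, 0.228, 0.3057]
tool_rot: [-3.141, 0.003, 3.139]
wrist_force: [1.2, 0.5, -3.1]
finger_gap: 0.266
grip_force: 45.0
clock: 21.3
tool_pos: [0.5049, 0.231, 0.3056]
tool_rot: [3.14, 0.001, -3.139]
wrist_force: [-0.4, -0.8, -2.4]
finger_gap: 0.265
grip_force: 45.0
(array([-0.1 , -0.31,  6.56]), array([0.00126218, 0.00148934, 0.0027789 ])) [ 0.23  0.39 -0.92  1.72  0.33  1.19  0.8 ]
```

View pics/e.png

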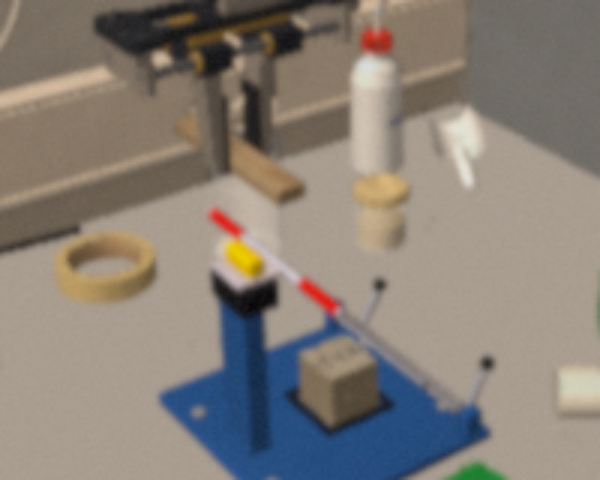

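The flap's tab rests on the black head (240,275), the bar hangs level above it parallel to the yellow cap (243,257). Lowering to press.

```bash
python3 -m jog '[{"rx":0,"ry":0,"rz":0,"tx":-0.1,"ty":-0.3,"tz":2,"jaw":20},{"rx":0,"ry":0,"rz":0,"tx":-0.1,"ty":-0.3,"tz":4,"jaw":20},{"rx":0,"ry":0,"rz":0,"tx":-0.1,"ty":-0.3,"tz":5.5,"jaw":20},{"rx":0,"ry":0,"rz":0,"tx":-0.1,"ty":-0.3,"tz":6.5,"jaw":20},{"rx":0,"ry":0,"rz":0,"tx":-0.1,"ty":-0.3,"tz":7,"jaw":20}]' 60
python3 -m jog '[{"rx":0,"ry":0,"rz":0,"tx":0,"ty":0,"tz":0.3,"jaw":20},{"rx":0,"ry":0,"rz":0,"tx":0,"ty":0,"tz":0.5,"jaw":20},{"rx":0,"ry":0,"rz":0,"tx":0,"ty":0,"tz":0.7,"jaw":20},{"rx":0,"ry":0,"rz":0,"tx":0,"ty":0,"tz":0.7,"jaw":20}]' 60
```

```text
clock: 21.98
tool_pos: [0.509, 0.2238, 0.2355]
tool_rot: [-3.142, 0.003, 3.136]
wrist_force: [0.2, 0.3, -3.1]
finger_gap: 0.267
grip_force: 60.0
clock: 22.48
tool_pos: [0.5092, 0.2239, 0.2293]
tool_rot: [-3.141, 0.004, 3.136]
wrist_force: [0.2, 0.0, -2.7]
finger_gap: 0.264
grip_force: 60.0
```

```bash
python3 -m jog '[{"rx":0,"ry":0,"rz":0,"tx":0.2,"ty":0.35,"tz":0,"jaw":20},{"rx":0,"ry":0,"rz":0,"tx":0.2,"ty":0.35,"tz":0,"jaw":20},{"rx":0,"ry":0,"rz":0,"tx":0.2,"ty":0.35,"tz":0.2,"jaw":20},{"rx":0,"ry":0,"rz":0,"tx":0.2,"ty":0.35,"tz":0.4,"jaw":20},{"rx":0,"ry":0,"rz":0,"tx":0.2,"ty":0.35,"tz":0.4,"jaw":20}]' 60
python3 -m jog '[{"rx":0,"ry":0,"rz":0,"tx":0,"ty":0,"tz":0.2,"jaw":20},{"rx":0,"ry":0,"rz":0,"tx":0,"ty":0,"tz":0.4,"jaw":20},{"rx":0,"ry":0,"rz":0,"tx":0,"ty":0,"tz":0.4,"jaw":20}]' 60
```

```text
clock: 23.1
tool_pos: [0.5073, 0.2277, 0.2257]
tool_rot: [3.141, 0.005, 3.136]
wrist_force: [-1.2, -0.6, 4.5]
finger_gap: 0.267
grip_force: 60.0
clock: 23.48
tool_pos: [0.5073, 0.2277, 0.2215]
tool_rot: [3.141, 0.004, 3.136]
wrist_force: [-1.0, -0.3, 3.2]
finger_gap: 0.264
grip_force: 60.0
```

```bash
python3 -m jog '[{"rx":0,"ry":0,"rz":0,"tx":0,"ty":0,"tz":0.1,"jaw":20},{"rx":0,"ry":0,"rz":0,"tx":0,"ty":0,"tz":0.2,"jaw":20},{"rx":0,"ry":0,"rz":0,"tx":0,"ty":0,"tz":0.2,"jaw":20}]' 60
python3 -m jog '[{"rx":0,"ry":0,"rz":0,"tx":0,"ty":0,"tz":0.05,"jaw":20},{"rx":0,"ry":0,"rz":0,"tx":0,"ty":0,"tz":0.1,"jaw":20},{"rx":0,"ry":0,"rz":0,"tx":0,"ty":0,"tz":0.1,"jaw":20}]' 60
```

```text
clock: 23.85
tool_pos: [0.5073, 0.2278, 0.2199]
tool_rot: [3.141, 0.005, 3.136]
wrist_force: [-2.4, -0.1, 8.9]
finger_gap: 0.263
grip_force: 60.0
clock: 24.22
tool_pos: [0.5074, 0.2278, 0.2198]
tool_rot: [-3.141, 0.005, 3.136]
wrist_force: [-3.7, -1.0, 15.2]
finger_gap: 0.262
grip_force: 60.0
```

```bash
python3 -m jog '[{"rx":0,"ry":0,"rz":0,"tx":0,"ty":0,"tz":0.1,"jaw":20},{"rx":0,"ry":0,"rz":0,"tx":0,"ty":0,"tz":0.15,"jaw":20},{"rx":0,"ry":0,"rz":0,"tx":0,"ty":0,"tz":0.15,"jaw":20}]' 60
python3 -m jog '[{"rx":0,"ry":0,"rz":0,"tx":0,"ty":0,"tz":-1,"jaw":20},{"rx":0,"ry":0,"rz":0,"tx":0,"ty":0,"tz":-3,"jaw":20},{"rx":0,"ry":0,"rz":0,"tx":0,"ty":0,"tz":-6,"jaw":20},{"rx":0,"ry":0,"rz":0,"tx":0,"ty":0,"tz":-9,"jaw":20}]' 60
python3 - <<'E'
from h import *
d,P=cloud('scene');im=d['img'];hsv=cv2.cvtColor(im,cv2.COLOR_RGB2HSV)
m=(abs(hsv[...,0].astype(int)-27)<5)&(hsv[...,1]>170)&(P[...,2]>.17)&(P[...,2]<.26)&(abs(P[...,0]-.505)<.05)&(abs(P[...,1]-.22)<.05)
print(m.sum(),np.nanmedian(P[m],0),np.nanpercentile(P[m][:,2],[10,90,100]))
for p,y in(((.58,0,.32),130),((.60,-.25,.2),81)): print(tool(p,(np.pi,0,np.radians(y))))
cv2.imwrite('pics/f.png',cv2.resize(im[130:290,170:370,::-1],None,fx=3,fy=3))
E
```

```text
clock: 24.6
tool_pos: [0.5075, 0.2279, 0.2197]
tool_rot: [-3.14, 0.006, 3.136]
wrist_force: [-8.0, -3.8, 24.8]
finger_gap: 0.265
grip_force: 60.0
clock: 25.1
tool_pos: [0.5068, 0.2272, 0.3077]
tool_rot: [-3.142, 0.003, 3.136]
wrist_force: [0.2, -0.3, -3.2]
finger_gap: 0.265
grip_force: 60.0
50 [0.50100996 0.23399173 0.19517501] [0.19057438 0.19697215 0.19763998]
(array([ -7.3 , -22.81,  -0.8 ]), array([0.00625433, 0.00776458, 0.86707407]))
(array([ -9.33, -47.83,  11.16]), array([0.00980191, 0.00491887, 1.72227744]))
```

View pics/f.png

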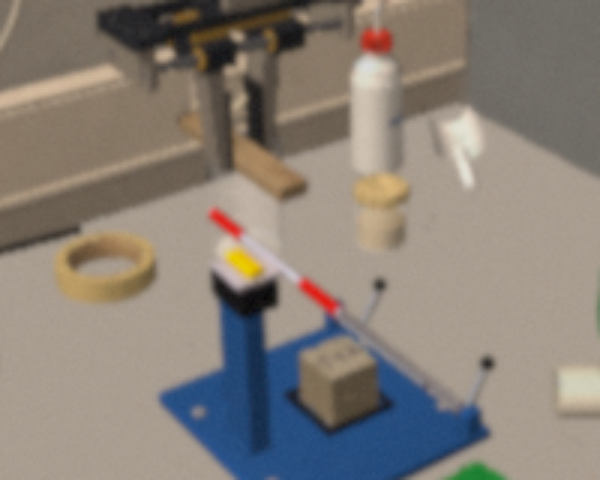

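The yellow cap (243,263) now sits low on the tab and the flap is still on the post. Returning the bar to its original spot.

```bash
python3 -m jog '[{"rx":0,"ry":0,"rz":0.17,"tx":-1.5,"ty":-4.5,"tz":-0.3,"jaw":20},{"rx":0,"ry":0,"rz":0.34,"tx":-3,"ty":-9,"tz":-0.6,"jaw":20},{"rx":0,"ry":0,"rz":0.51,"tx":-4.5,"ty":-13.5,"tz":-0.8,"jaw":20},{"rx":0,"ry":0,"rz":0.68,"tx":-6,"ty":-18,"tz":-0.8,"jaw":20},{"rx":0,"ry":0,"rz":0.85,"tx":-7.3,"ty":-22.5,"tz":-0.8,"jaw":20}]' 60
python3 - <<'E'
from h import *
for p,y in(((.6205,-.257,.2),81.4),): print(tool(p,(np.pi,0,np.radians(y))))
E
```

```text
clock: 25.78
tool_pos: [0.5788, 0.0002, 0.3145]
tool_rot: [3.139, 0.002, 2.28]
wrist_force: [0.3, 0.4, -4.3]
finger_gap: 0.266
grip_force: 60.0
(array([-22.2 , -13.62,  11.47]), array([0.00360571, 0.00107881, 0.8595258 ]))
```

```bash
python3 -m jog '[{"rx":0,"ry":0,"rz":0.17,"tx":-4.5,"ty":-2.8,"tz":1,"jaw":20},{"rx":0,"ry":0,"rz":0.34,"tx":-9,"ty":-5.6,"tz":2,"jaw":20},{"rx":0,"ry":0,"rz":0.51,"tx":-13.5,"ty":-8.4,"tz":4,"jaw":20},{"rx":0,"ry":0,"rz":0.68,"tx":-18,"ty":-11,"tz":6,"jaw":20},{"rx":0,"ry":0,"rz":0.85,"tx":-22,"ty":-13.5,"tz":9,"jaw":20}]' 60
python3 -m jog '[{"rx":0,"ry":0,"rz":0,"tx":0,"ty":0,"tz":0,"jaw":20}]' 60
python3 - <<'E'
from h import *
for p,y in(((.6205,-.257,.04),81.4),): print(tool(p,(np.pi,0,np.radians(y))))
E
```

```text
clock: 26.4
tool_pos: [0.6217, -0.255, 0.2245]
tool_rot: [3.136, 0.0, 1.43]
wrist_force: [0.2, -0.4, -3.2]
finger_gap: 0.264
grip_force: 60.0
clock: 26.52
tool_pos: [0.6183, -0.2582, 0.2205]
tool_rot: [-3.138, 0.001, 1.428]
wrist_force: [-0.2, 0.8, -3.6]
finger_gap: 0.266
grip_force: 60.0
(array([ 0.17,  0.25, 18.05]), array([-0.00313655,  0.00099741,  0.00718205]))
```

```bash
python3 -m jog '[{"rx":0,"ry":0,"rz":0,"tx":0.1,"ty":0,"tz":6,"jaw":20},{"rx":0,"ry":0,"rz":0,"tx":0.1,"ty":0,"tz":11,"jaw":20},{"rx":0,"ry":0,"rz":0,"tx":0.1,"ty":0,"tz":15,"jaw":20},{"rx":0,"ry":0,"rz":0,"tx":0.1,"ty":0,"tz":17.5,"jaw":20},{"rx":0,"ry":0,"rz":0,"tx":0.1,"ty":0,"tz":18.2,"jaw":20}]' 60
python3 -m jog '[{"rx":0,"ry":0,"rz":0,"tx":0,"ty":0,"tz":0.3,"jaw":20},{"rx":0,"ry":0,"rz":0,"tx":0,"ty":0,"tz":0.6,"jaw":20},{"rx":0,"ry":0,"rz":0,"tx":0,"ty":0,"tz":0.6,"jaw":20}]' 60
```

```text
clock: 27.15
tool_pos: [0.6211, -0.2502, 0.0411]
tool_rot: [3.141, -0.002, 1.438]
wrist_force: [0.2, 0.2, -2.3]
finger_gap: 0.264
grip_force: 60.0
clock: 27.52
tool_pos: [0.6226, -0.2518, 0.0381]
tool_rot: [3.136, -0.0, 1.436]
wrist_force: [-0.3, 0.0, -3.2]
finger_gap: 0.265
grip_force: 60.0
```

```bash
python3 -m jog '[{"rx":0,"ry":0,"rz":0,"tx":0,"ty":0,"tz":0.4,"jaw":20},{"rx":0,"ry":0,"rz":0,"tx":0,"ty":0,"tz":0.7,"jaw":20},{"rx":0,"ry":0,"rz":0,"tx":0,"ty":0,"tz":0.9,"jaw":20},{"rx":0,"ry":0,"rz":0,"tx":0,"ty":0,"tz":0.9,"jaw":20}]' 60
python3 -m jog '[{"rx":0,"ry":0,"rz":0,"tx":0,"ty":0,"tz":0.1,"jaw":20},{"rx":0,"ry":0,"rz":0,"tx":0,"ty":0,"tz":0.2,"jaw":20},{"rx":0,"ry":0,"rz":0,"tx":0,"ty":0,"tz":0.2,"jaw":20}]' 60
```

```text
clock: 28.02
tool_pos: [0.6221, -0.2515, 0.0279]
tool_rot: [3.138, -0.001, 1.436]
wrist_force: [0.3, -0.2, -2.7]
finger_gap: 0.262
grip_force: 60.0
clock: 28.4
tool_pos: [0.6223, -0.2516, 0.0264]
tool_rot: [3.138, -0.0, 1.436]
wrist_force: [-0.4, -0.3, -1.2]
finger_gap: 0.263
grip_force: 60.0
```

```bash
python3 -m jog '[{"rx":0,"ry":0,"rz":0,"tx":0,"ty":0,"tz":0.05,"jaw":20},{"rx":0,"ry":0,"rz":0,"tx":0,"ty":0,"tz":0.05,"jaw":45},{"rx":0,"ry":0,"rz":0,"tx":0,"ty":0,"tz":0,"jaw":50},{"rx":0,"ry":0,"rz":0,"tx":0,"ty":0,"tz":0,"jaw":50},{"rx":0,"ry":0,"rz":0,"tx":0,"ty":0,"tz":-1,"jaw":50}]' 20
python3 -m jog '[{"rx":0,"ry":0,"rz":0,"tx":0,"ty":0,"tz":-4,"jaw":50},{"rx":0,"ry":0,"rz":0,"tx":0,"ty":0,"tz":-9,"jaw":50},{"rx":0,"ry":0,"rz":0,"tx":-4,"ty":-5,"tz":-14,"jaw":50},{"rx":0,"ry":0,"rz":0,"tx":-4,"ty":-10,"tz":-19,"jaw":50},{"rx":0,"ry":0,"rz":0,"tx":-4,"ty":-15,"tz":-22,"jaw":50}]' 20
python3 -m jog '[{"rx":0,"ry":0,"rz":0,"tx":0,"ty":-4,"tz":0,"jaw":50},{"rx":0,"ry":0,"rz":0,"tx":0,"ty":-6,"tz":0,"jaw":50},{"rx":0,"ry":0,"rz":0,"tx":0,"ty":-6,"tz":0,"jaw":50}]' 20
python3 - <<'E'
from h import *
d,P=cloud('top');Z=P[...,2]
cv2.imwrite('pics/g.png',cv2.resize(d['img'][90:300,200:450,::-1],None,fx=3,fy=2.8))
def rep(n,m): print(n,m.sum(),np.nanmedian(Z[m]).round(4),rect(P,m))
rep('tamper',(Z>.007)&(Z<.02)&(P[...,0]>.58)&(P[...,0]<.66)&(P[...,1]>-.345)&(P[...,1]<-.15))
for n,u,v in(('jar',345,153),('beaker',306,122),('rod',343,264)): rep(n,blob(Z>.02,u,v))
E
```

```text
clock: 29.02
tool_pos: [0.6216, -0.2514, 0.0357]
tool_rot: [3.139, -0.001, 1.436]
wrist_force: [0.8, -0.8, -0.3]
finger_gap: 0.502
grip_force: 0.0
clock: 29.65
tool_pos: [0.4829, -0.2734, 0.2463]
tool_rot: [3.136, 0.001, 1.435]
wrist_force: [0.1, -0.0, 0.8]
finger_gap: 0.5
grip_force: 0.0
clock: 30.02
tool_pos: [0.4235, -0.2649, 0.2448]
tool_rot: [3.137, 0.001, 1.435]
wrist_force: [0.6, 0.2, 0.4]
finger_gap: 0.5
grip_force: 0.0
tamper 349 0.013 ((620.5646362304688, -247.634765625), (70.81314086914062, 175.57040405273438), 4.138427734375)
jar 132659 -0.006 ((381.46319580078125, 300.1072998046875), (2692.292724609375, 1244.6451416015625), 88.48086547851562)
beaker 518 0.0821 ((799.0319213867188, 53.93281173706055), (77.33214569091797, 80.41646575927734), 88.9129638671875)
rod 465 0.0442 ((361.5715637207031, -55.3900146484375), (99.3526611328125, 47.82833480834961), 53.9140510559082)
```

View pics/g.png

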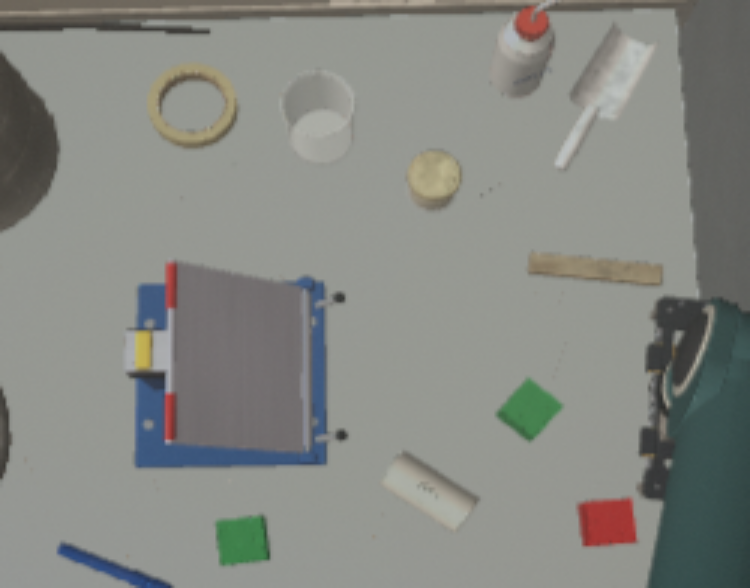

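The bar is lying flat at (595,268), the flap is closed with its tab on the post (145,350), the jar (435,178), beaker and calibration bar are where they were, and the arm is clear. Handing in.

```bash
python3 -c "
from bench import manip
print(manip.sign_off())"
```

```text
the job is handed in; nothing more can be done
None
```

I handed the job in at about 30 s of the 72 s: the cube stands in the pocket, the flap was lowered onto the post, the cap was pressed home through the bar, the bar lies flat on the worktop and the bystanders are where they were; no verdict came back.

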